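# Load the bow-frog tray into the sprung bench holder

### The job

Lift the long wooden tray with the three dark bow frogs in it and carry it level to the sprung tray holder on the bench. Press the holder's sprung jaw back with the end of the tray, slip the tray down flat on the bed between the low fixed stop and the jaw, centred and square, and let go so that the jaw holds it tight against the stop. Keep all three frogs in the tray and leave the other things on the bench where they are.

Things in the scene. Friction and masses are not known exactly. Their poses are not given: they have to be found in the camera images.
- tray: Long open-topped wooden tray, 120 mm (its x) x 58 mm (its y), 42 mm high, walls and floor 5 mm thick, 0.25 to 0.4 kg with its load. Both ends are alike, so it may go in either way round. It can be gripped from above across its 58 mm width, fingers outside. Origin: centre of its underside; z up.
- holder: Sprung tray holder fixed to the bench, place and heading vary: grey bed plate 250 x 80 mm, its top 15 mm above the bench, between a low stop and a tall sprung jaw; no side walls. Origin: on the bench under the middle of the tray's home; x points from stop to jaw, y across, z up. Tray home = tray origin at (0, 0, 15 mm) here. Behind the jaw: rods, springs and a 75 mm high end block at x = 157 to 175 mm.
- stop (a point): Middle of the top edge of the fixed steel stop's face: holder (-60, 0, 37 mm), 22 mm above the bed. The stop is 70 mm wide, 15 mm thick. Axes as the holder's.
- jaw (a point): Middle of the top edge of the sprung jaw's flat face: holder x = 35 mm at rest, 76 mm above the bench (61 above the bed), so the gap to the stop is 95 mm at rest, less than the tray's 120 mm. The jaw is 70 mm wide with a wooden face and can be pushed anywhere on it. Moves with the jaw; axes as the holder's.
- carriage (a joint): Travel (m) of the sprung jaw away from the stop, along the holder's +x: 0 at rest (gap 95 mm), 0.025 with the tray home, 0.045 at its hard limit. Springs push it back with 4.5 N at rest, rising 1.5 N per 10 mm; damping 40 N per m/s, so let go it closes at 0.1 to 0.2 m/s.
- frog0: One of the three alike dark wooden bow frogs lying loose on the floor of the long tray: 40 x 12 mm, 20 mm high. Origin: centre of its underside.
- frog1: One of the three alike dark wooden bow frogs lying loose on the floor of the long tray: 40 x 12 mm, 20 mm high. Origin: centre of its underside.
- frog2: One of the three alike dark wooden bow frogs lying loose on the floor of the long tray: 40 x 12 mm, 20 mm high. Origin: centre of its underside.
- short_tray: Bystander, to be left alone. Empty short wooden tray, 70 x 54 mm, 30 mm high: not the one to move. Origin: centre of its underside.
- plane: Bystander, to be left alone. Small metal hand plane with wooden grip, 120 x 42 mm, 52 mm high. Origin: centre of its underside.
- mug: Bystander, to be left alone. White mug, 80 mm across, 85 mm high. Origin: centre of its underside.
- jar: Bystander, to be left alone. Amber glass jar with steel cap, 64 mm across, 85 mm high. Origin: centre of its underside.
- screwdriver: Bystander, to be left alone. Screwdriver lying on the bench. Origin: on its underside, about mid-length; its x axis runs along it.
- spool: Bystander, to be left alone. White plastic spool, 48 mm across at its flanges, 46 mm high. Origin: centre of its underside.
- brush: Bystander, to be left alone. Brush lying on the bench. Origin: on its underside, about mid-length; its x axis runs along it.

How it is judged:
On the way, in this order (a step that is already met when the one before it is completed fails the run):
1. The tray is lifted clear of the bench (height (world z) of tray above 0.025 m), for 0.2 s.
2. The jaw is pressed back with the tray at it (value of joint carriage above 0.012 m and distance between tray and holder below 0.1 m), for 0.1 s.
At the end, for the whole second after the job is handed in: The tray stands flat on the holder's bed (height within 4 mm, tilt under 0.06 rad), against the fixed stop (within 5 mm), centred across the bed within 12 mm and square within 0.12 rad, with the sprung jaw bearing on its other end (travel 19 to 31 mm), at rest, and all three frogs are in it (x of tray in the frame of holder between -0.005 and 0.005 m and y of tray in the frame of holder between -0.012 and 0.012 m and z of tray in the frame of holder between 0.011 and 0.019 m and angle between the x axis of tray and the x axis of holder, either way round below 0.12 rad and angle between tray's own z axis and vertical below 0.06 rad and value of joint carriage between 0.019 and 0.031 m and linear speed of tray below 0.02 m/s and x of frog0 in the frame of tray between -0.06 and 0.06 m and y of frog0 in the frame of tray between -0.03 and 0.03 m and z of frog0 in the frame of tray between -0.005 and 0.04 m and x of frog1 in the frame of tray between -0.06 and 0.06 m and y of frog1 in the frame of tray between -0.03 and 0.03 m and z of frog1 in the frame of tray between -0.005 and 0.04 m and x of frog2 in the frame of tray between -0.06 and 0.06 m and y of frog2 in the frame of tray between -0.03 and 0.03 m and z of frog2 in the frame of tray between -0.005 and 0.04 m); the robot touches nothing.
It fails at once if The tray is tipped by more than 0.4 rad (angle between tray's own z axis and vertical above 0.4 rad).
It fails at once if A bystander is moved by more than 30 mm (distance of any of short_tray, plane, mug, jar, screwdriver, spool, brush from where it was at the start of the episode above 0.03 m).
It also fails if it takes over 58 s, if anything falls off the work surface, if the arm or the gripper's body presses on something with over 40 N, if the wrist force passes 120 N, or if a joint passes its speed limit or range.

### The arm

A 6-joint arm with a two-finger parallel gripper is mounted at the origin on the work surface. World frame = base frame: x ahead of the robot, y to its left, z up, the work surface at z = 0. Lengths are in m, angles in rad, forces in N, time in s.
With the tool pointing down it reaches from about 0.35 to 0.775 m from the base axis. Payload 5.5 kg.
Tool frame: the origin (TCP) lies midway between the tips of the shut fingers; the grasp point (between the pads) lies 19 mm behind it; z points along the fingers, y is the line along which they close (so a half turn about z gives the same grasp; the last joint's range is limited). The gripper opens to 85 mm and grips with 20 to 120 N. Pads are 22 mm wide; open, the fingers measure 114 mm over their backs; the gripper's body (76 mm by 85 mm) begins 54 mm behind the grasp point. The pads swing forward as they close: fully open they stand 13 mm farther back than shut.
Start: joints at [1.048, 0.313, 0.046, 1.304, 0, 1.431], TCP at [0.215, 0.533, 0.231] pointing down, gripper open.
Joint ranges: [-2.76, 2.76], [-0.86, 1.69], [-1.03, 1.26], [-2.2, 2.34], [-1.47, 1.5], [-3.14, 3.14]. Speed limits (rad/s): [2.57, 2.57, 3.14, 3.14, 3.14, 3.14].

### API

Orientations are given as a unit quaternion [w, x, y, z].
In Python, from workcell import env gives the robot as it stands.
- The arm moves only by the tool move_arm, never from a script. Its argument "targets" is a list of rows, each a list of 3 entries, a list of its own where there are three numbers: the shift along the tool's x, y, z in mm, then the turn, a rotation vector about the tool's x, y, z in units of 10 degrees (1.0 is 10 degrees), then the closure, from -1 (fully open) to 1 (shut). In form: [[[dx, dy, dz], [ax, ay, az], gripper], ...]. A call has 1 to 5 rows; each row is the pose to reach, as a shift and turn from the pose commanded when the call began, along the tool's axes at that moment; what a row does not reach only later rows make up. A row lasts 1/8 s, in which the tool goes at most 62.5 mm and 10.7 degrees, less where a joint would pass 70% of its speed; a pose out of reach is approached as far as the arm can. A call with a gripper value outside its range is refused whole. The fingers move at their own pace and stop on an object; "squeeze" is the grip in N (left out, the last holds). Time passes only in rows, so rows that repeat a pose let the fingers close. It gives the time, the measured TCP pose, the force, the opening and the grip force at its end, in the units of the state.
- env.get_state(): the state, without advancing time (a new reading comes with each control period).
- env.read_camera(name): name is "scene" or "top" or "wrist"; returns a dict with "pixels" (384x512x3 uint8, red, green, blue), "fovy" (degrees; the focal length in pixels is half the picture's height over the tangent of half this angle, whatever the lens; pixels are square), "cx", "cy" (the principal point, pixels), "extrinsics" (4x4, takes a point from world to camera coordinates); the wrist camera has in their place "mount" (4x4, takes a point from camera to tool coordinates, whose origin is the TCP and whose axes are the flange's). Camera axes: x right, y up, looking along -z (the intrinsics and any distortion apply to the point x, -y, -z); pixel columns grow to the right and rows downward; lengths in m; the calibration is good to about 2 mm. The wrist camera is an equidistant fisheye: a pixel r from the principal point sees the ray r / f radians off the axis. A picture is of the moment at which its call begins: read the wrist's pose just before it. There is no depth.
- env.hand_in(): hands the job in; it is judged then, once.
Trained networks look in a picture, given as the dict that the camera call returned (one of the last four; its "shot" number tells which), for a name from the list of things; names that differ only in an ending like _2 or _b are one class to them, and where a whole thing is asked for, a point or a joint stands for the part that bears it (a point fixed in the world has none). Each returns a list of dicts, best first, with "confidence" (0 to 1); they miss things now and then, are a little off and sometimes report something else, mostly with a low value. They report only what shows in the picture. A call takes as long as a camera call.
- env.spot_in(thing, picture): "centre" ([x, y, z] in m, in world coordinates, good to about 4 mm: the middle of the surface that is visible of it).
- env.regions_of(thing, picture): "mask" (384x512 bool, what is visible of it).
- env.landmark_of(thing, picture): "centre" ([x, y, z] in m, in world coordinates, good to about 4 mm: a listed point, or the origin of a listed thing).
The state is a dict: "clock": time; "joint_pos": joint angles; "qvel": joint speeds; "tau": joint torques, N m; "tcp_pos": TCP position; "orientation": TCP orientation; "wrist_force": force on the tool from outside, world axes, zero at the start; "ft_torque": the same for the moment, N m; "finger_gap": finger opening in m; "grip_force": force on a finger pad.
Only numpy, scipy, OpenCV 4.12 (cv2) and the standard library are available. Lean on these libraries where they do the work, as an engineer would, in place of code of your own. Each camera call takes 0.05 s, during which the arm holds its last target. There are 200 camera calls.

## Working session

There is one attempt and no reset: what is moved stays moved. The work goes in short steps, Python scripts to look and compute and a tool call to move; the robot and the scene stay as the last step left them, time stands still between calls to the robot, and variables do not carry over. Pictures are saved under pics/ and viewed, at most 10 in all, crops included, and the job is handed in when it is done.

Besides the shell and the picture viewer there is one more tool, called after ">>>" as a command line: name --argument value ..., lists and objects as JSON in quotes. move_arm: Moves the arm, as the interface text tells. Its arguments: {"type":"object","properties":{"targets":{"type":"array","items":{"type":"array"}},"squeeze":{"type":"number"}},"required":["targets"]}

```bash
mkdir -p pics; ls
cat > h.py <<'E'
import numpy as np, cv2
from workcell import env
from scipy.spatial.transform import Rotation as R
def save(p,n): cv2.imwrite('pics/'+n,p['pixels'][:,:,::-1])
def proj(p,X):
    c=p['extrinsics']@np.r_[X,1]; f=192/np.tan(np.radians(p['fovy'])/2)
    return p['cx']+f*c[0]/-c[2], p['cy']-f*c[1]/-c[2]
def unproj(p,u,v,z):
    f=192/np.tan(np.radians(p['fovy'])/2); E=p['extrinsics']
    d=E[:3,:3].T@np.array([(u-p['cx'])/f,-(v-p['cy'])/f,-1]); o=-E[:3,:3].T@E[:3,3]
    return o+d*(z-o[2])/d[2]
def state():
    s=env.get_state(); q=s['orientation']; return s,np.array(s['tcp_pos']),R.from_quat([q[1],q[2],q[3],q[0]])
E
python3 - <<'E'
from h import *
s,p,r=state(); print(s); print(r.as_matrix().round(3))
t=env.read_camera('top'); save(t,'top.png'); print({k:t[k] for k in t if k!='pixels'})
c=env.read_camera('scene'); save(c,'scene.png')
for n in ['tray','holder','stop','jaw','frog0','short_tray','plane','mug','jar','screwdriver','spool','brush']:
    for nm,pic in (('top',t),('scene',c)):
        print(n,nm,[(np.round(d['centre'],3).tolist(),round(d['confidence'],2)) for d in env.landmark_of(n,pic)][:3])
cv2.imwrite('pics/both.png',cv2.resize(np.vstack([t['pixels'],c['pixels']])[:,:,::-1],None,fx=.78,fy=.78))
E
```

```text
pics
{'clock': 0.0, 'joint_pos': array([ 1.04839954e+00,  3.14020780e-01,  4.49765357e-02,  1.30360508e+00,
       -1.99935744e-05,  1.43119513e+00]), 'qvel': array([ 6.28900356e-06,  3.40011239e-04, -9.92617304e-04, -4.47598074e-05,
        7.21475825e-04, -1.47560074e-03]), 'tau': array([-2.52822167e-03, -4.80629504e+01,  2.98533046e+01,  1.92662847e-02,
       -1.78931996e-04, -2.60402430e-06]), 'tcp_pos': array([0.21452676, 0.53292673, 0.23039628]), 'orientation': array([-2.91647414e-04,  1.90231257e-01,  9.81738871e-01, -8.79457328e-04]), 'wrist_force': array([ 0.0407947 ,  0.22149469, -0.72950078]), 'ft_torque': array([ 0.01588391,  0.01465525, -0.02647161]), 'grip_force': 0.0, 'finger_gap': 0.08519616542839321}
[[-0.928  0.374 -0.001]
 [ 0.374  0.928 -0.002]
 [ 0.    -0.002 -1.   ]]
{'fovy': 43.96993216272893, 'cx': 247.9572273222967, 'cy': 192.8505679330248, 'extrinsics': array([[ 0.02286531, -0.99973654, -0.00200537, -0.01189225],
       [ 0.97672159,  0.02191089,  0.21338895, -0.61005012],
       [-0.2132888 , -0.00683789,  0.97696527, -1.4394803 ],
       [ 0.        ,  0.
[... 785 characters left out ...]
.617, 0.002, -0.003], 0.97), ([0.475, 0.473, 0.005], 0.59)]
plane scene [([0.619, 0.003, -0.001], 0.92)]
mug top [([0.472, 0.475, 0.006], 0.6)]
mug scene [([0.472, 0.472, 0.002], 0.97), ([0.586, -0.211, 0.08], 0.72)]
jar top [([0.472, -0.452, -0.002], 0.58)]
jar scene [([0.473, -0.45, 0.003], 0.98)]
screwdriver top [([0.639, -0.482, 0.004], 0.68)]
screwdriver scene [([0.642, -0.483, 0.003], 0.8), ([0.507, 0.248, -0.0], 0.63), ([0.633, 0.472, -0.003], 0.52)]
spool top [([0.555, -0.22, -0.002], 0.68), ([0.793, -0.003, -0.004], 0.6), ([0.538, 0.242, 0.004], 0.42)]
spool scene [([0.792, -0.006, -0.001], 0.52)]
brush top [([0.634, 0.473, 0.001], 0.71)]
brush scene [([0.637, 0.473, -0.004], 0.75)]
```

View pics/both.png

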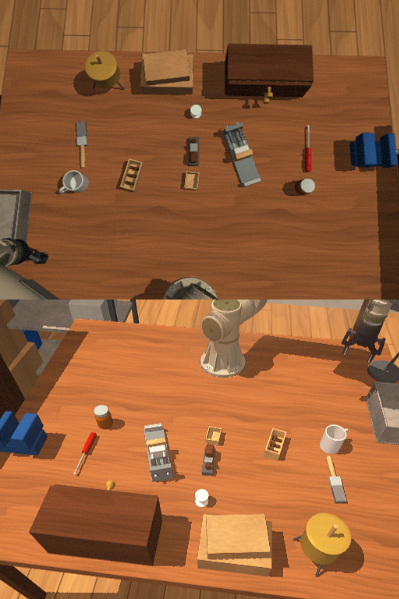

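Run:
```python
from h import *
t=env.read_camera('top')
m=env.regions_of('tray',t); print([(d['confidence'],d['mask'].sum()) for d in m])
for d in m[:1]:
    ys,xs=np.nonzero(d['mask'])
    P=np.array([unproj(t,x,y,.042)[:2] for x,y in zip(xs,ys)]).astype(np.float32)
    (c,sz,a)=cv2.minAreaRect(P*1000); print(c,sz,a)
img=t['pixels'][:,:,::-1].copy()
# holder axis candidates: draw
h=np.array([.5535,-.2175,0]); 
st=np.array([.494,-.243,.037]); jw=np.array([.587,-.207,.076]); d=(jw-st)[:2]; print('holder yaw',np.degrees(np.arctan2(d[1],d[0])), 'len',np.linalg.norm(d))
d=d/np.linalg.norm(d); n=np.array([-d[1],d[0]])
def box(x0,x1,y0,y1,z,col):
    pts=[proj(t,np.r_[h[:2]+d*a+n*b,z]) for a,b in((x0,y0),(x1,y0),(x1,y1),(x0,y1))]
    cv2.polylines(img,[np.int32(np.array(pts)*16)],True,col,1,cv2.LINE_AA,4)
box(-.075,-.06,-.035,.035,.037,(0,0,255)); box(.157,.175,-.035,.035,.075,(0,255,0)); box(-.075,.175,-.04,.04,.015,(255,0,0))
u,v=map(int,proj(t,np.r_[h[:2]+d*.05,.03])); cr=img[v-75:v+75,u-100:u+100]
b=proj(t,[.507,.25,.04]); u,v=map(int,b); cr2=img[v-75:v+75,u-100:u+100]
cv2.imwrite('pics/crop.png',cv2.resize(np.hstack([cr,cr2]),None,fx=2,fy=2,interpolation=cv2.INTER_CUBIC))
```

```text
[(0.59, np.int64(631))]
(510.4951171875, 252.8372039794922) (65.05789947509766, 122.43964385986328) 75.14907836914062
holder yaw 21.161259816828284 len 0.09972462083156794
```

View pics/crop.png

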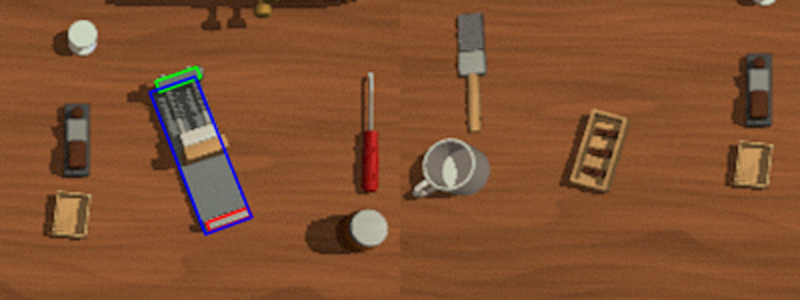

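The crop shows the holder with my overlay fitting it well: stop, bed and end block, left, around (200,150). The tray with its three frogs is at about (600,150) in the right half, yawed about -15°. I'm moving above the tray.

>>> move_arm --targets '[[[-45,-18,0],[0,0,-0.2],-1],[[-95,-38,0],[0,0,-0.4],-1],[[-145,-58,0],[0,0,-0.6],-1],[[-195,-79,0],[0,0,-0.7],-1],[[-245,-99,0],[0,0,-0.7],-1]]'

```text
clock: 2.02
tcp_pos: [0.4062, 0.3488, 0.2315]
orientation: [0.0, 0.13, 0.992, 0.0]
wrist_force: [1.0, 0.8, -0.2]
finger_gap: 0.0855
grip_force: 0.0
```

```bash
cat >> h.py <<'E'
def goto(xyz,yawy):
    "shift in tool axes mm to world xyz; turn to bring tool y to heading yawy deg"
    s,p,r=state(); M=r.as_matrix(); y=np.degrees(np.arctan2(M[1,1],M[0,1]))
    print('tcp',p.round(4),'yaw y',y.round(2),'shift',(M.T@(np.array(xyz)-p)*1000).round(1),'az',round(-(yawy-y)/10,2),'F',np.round(s['wrist_force'],1),'gap',round(s['finger_gap'],4),'t',s['clock'])
E
python3 -c "
from h import *
goto([.507,.251,.16],75)"
```

```text
tcp [0.4062 0.3488 0.2315] yaw y 75.08 shift [-122.6  -68.6   71.5] az 0.01 F [ 1.   0.8 -0.2] gap 0.0855 t 2.025
```

>>> move_arm --targets '[[[-45,-25,20],[0,0,0],-1],[[-90,-50,45],[0,0,0],-1],[[-115,-65,60],[0,0,0],-1],[[-122,-69,70],[0,0,0],-1],[[-122,-69,70],[0,0,0],-1]]'

```text
clock: 2.65
tcp_pos: [0.5046, 0.2518, 0.1606]
orientation: [-0.001, 0.13, 0.991, -0.0]
wrist_force: [0.3, -0.4, -0.4]
finger_gap: 0.0854
grip_force: 0.0
```

Run:
```python
from h import *
goto([.507,.251,.16],75)
s,p,r=state(); w=env.read_camera('wrist'); save(w,'w1.png')
print(w['mount'],w['fovy'])
for n in ['tray','frog0']: print(n,[(np.round(d['centre'],4).tolist(),round(d['confidence'],2)) for d in env.landmark_of(n,w)])
M=w['mount']; f=192/np.tan(np.radians(w['fovy'])/2)
def un(u,v,z):
    a=np.array([u-w['cx'],v-w['cy']]); rr=np.hypot(*a); th=rr/f
    d=np.array([np.sin(th)*a[0]/rr,-np.sin(th)*a[1]/rr,-np.cos(th)])
    d=r.as_matrix()@M[:3,:3]@d; o=p+r.as_matrix()@M[:3,3]; return o+d*(z-o[2])/d[2]
for d in env.regions_of('tray',w)[:1]:
    ys,xs=np.nonzero(d['mask']); P=np.array([un(x,y,.042)[:2] for x,y in zip(xs,ys)]).astype(np.float32)
    print(cv2.minAreaRect(P*1000),d['confidence'])
```

```text
tcp [0.5046 0.2518 0.1606] yaw y 75.03 shift [-2.5 -0.1  0.6] az 0.0 F [ 0.3 -0.4 -0.4] gap 0.0854 t 2.65
[[-7.76750197e-04  9.57801095e-01  2.87430790e-01  7.25890474e-02]
 [ 9.99999661e-01  8.22076418e-04 -3.70028544e-05  5.24772990e-04]
 [-2.71731449e-04  2.87430664e-01 -9.57801409e-01 -1.42739360e-01]
 [ 0.00000000e+00  0.00000000e+00  0.00000000e+00  1.00000000e+00]] 65.70646984690485
tray [([0.5045, 0.2503, 0.0002], 0.77)]
frog0 [([0.4743, 0.2607, 0.0037], 0.79), ([0.5094, 0.25, 0.0085], 0.69), ([0.5409, 0.2458, 0.007], 0.6)]
((507.7478942871094, 252.16131591796875), (58.118385314941406, 122.00691223144531), 75.73226165771484) 0.62
```

View pics/w1.png

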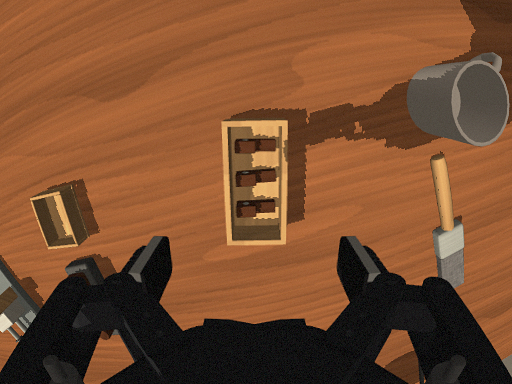

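The wrist picture shows the tray centred between the fingers and square to them, rim at x 222–288, y 121–245, with all three frogs inside. I'm descending and gripping.

>>> move_arm --targets '[[[-3,0,45],[0,0,0],-1],[[-3,0,90],[0,0,0],-1],[[-3,0,125],[0,0,0],-1],[[-3,0,147],[0,0,0],-1],[[-3,0,154],[0,0,0],-1]]'

```text
clock: 3.48
tcp_pos: [0.5069, 0.2518, 0.0065]
orientation: [-0.001, 0.129, 0.992, -0.0]
wrist_force: [-0.4, 0.4, -0.6]
finger_gap: 0.0853
grip_force: 0.0
```

>>> move_arm --targets '[[[0,0,0],[0,0,0],1],[[0,0,0],[0,0,0],1],[[0,0,0],[0,0,0],1],[[0,0,0],[0,0,0],1],[[0,0,0],[0,0,0],1]]' --squeeze 50

```text
clock: 4.1
tcp_pos: [0.5092, 0.2518, 0.0089]
orientation: [0.001, 0.13, 0.992, 0.001]
wrist_force: [-1.6, 0.3, 7.1]
finger_gap: 0.0574
grip_force: 55.3
```

>>> move_arm --targets '[[[0,0,-10],[0,0,0],1],[[0,0,-30],[0,0,0],1],[[0,0,-55],[0,0,0],1],[[0,0,-80],[0,0,0],1],[[0,0,-100],[0,0,0],1]]'

```text
clock: 4.72
tcp_pos: [0.5079, 0.251, 0.1084]
orientation: [-0.0, 0.13, 0.992, -0.0]
wrist_force: [-0.1, 0.1, -3.4]
finger_gap: 0.0575
grip_force: 54.2
```

>>> move_arm --targets '[[[0,0,-8],[0,0,0],1],[[0,0,-10],[0,0,0],1],[[0,0,-10],[0,0,0],1]]'

```text
clock: 5.1
tcp_pos: [0.5075, 0.251, 0.1165]
orientation: [-0.001, 0.13, 0.992, -0.0]
wrist_force: [-0.3, 0.5, -3.4]
finger_gap: 0.0575
grip_force: 54.3
```

Run:
```python
from h import *
d=np.array([np.cos(np.radians(20.8)),np.sin(np.radians(20.8))]); g=np.array([.5535,-.2175])-.040*d; print(g)
goto([*g,.12],110.8)
s,p,r=state(); w=env.read_camera('wrist'); save(w,'w2.png')
print([(np.round(d['centre'],4).tolist(),round(d['confidence'],2)) for d in env.landmark_of('tray',w)])
```

```text
[ 0.51610697 -0.23170428]
tcp [0.5075 0.251  0.1165] yaw y 75.06 shift [-132.7 -464.1   -3.3] az -3.57 F [-0.3  0.5 -3.4] gap 0.0575 t 5.1
[([0.5041, 0.2509, 0.1052], 0.83), ([0.4718, 0.4724, -0.0015], 0.41)]
```

View pics/w2.png

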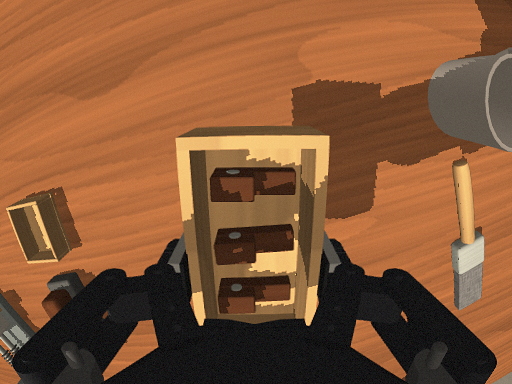

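The tray is held level with all three frogs in it (rim at x 180–328, from y 130). I'm carrying it to the holder.

>>> move_arm --targets '[[[-4,-15,0],[0,0,0],1],[[-12,-42,-1],[0,0,0],1],[[-21,-75,-2],[0,0,0],1],[[-31,-110,-3],[0,0,0],1],[[-41,-145,-3],[0,0,0],1]]'

```text
clock: 5.82
tcp_pos: [0.5099, 0.0985, 0.1201]
orientation: [-0.0, 0.13, 0.991, -0.0]
wrist_force: [-0.2, 0.3, -4.0]
finger_gap: 0.0569
grip_force: 54.4
```

>>> move_arm --targets '[[[-10,-35,0],[0,0,0],1],[[-20,-70,0],[0,0,0],1],[[-30,-105,0],[0,0,0],1],[[-40,-140,0],[0,0,0],1],[[-50,-175,0],[0,0,0],1]]'

```text
clock: 6.45
tcp_pos: [0.5127, -0.0834, 0.12]
orientation: [-0.0, 0.13, 0.991, -0.0]
wrist_force: [0.2, -0.2, -3.4]
finger_gap: 0.0574
grip_force: 54.4
```

>>> move_arm --targets '[[[-10,-35,0],[0,0,-0.5],1],[[-20,-70,0],[0,0,-1.2],1],[[-30,-105,0],[0,0,-2.0],1],[[-38,-132,0],[0,0,-2.8],1],[[-42,-144,0],[0,0,-3.4],1]]'

```text
clock: 7.08
tcp_pos: [0.5161, -0.2339, 0.1199]
orientation: [-0.0, -0.166, 0.986, -0.0]
wrist_force: [0.4, 0.0, -3.4]
finger_gap: 0.0577
grip_force: 54.4
```

Run:
```python
from h import *
goto([.516,-.232,.12],110.8)
s,p,r=state(); w=env.read_camera('wrist'); save(w,'w3.png')
for n in ['tray','stop','jaw','holder']:print(n,[(np.round(d['centre'],4).tolist(),round(d['confidence'],2)) for d in env.landmark_of(n,w)])
```

```text
tcp [ 0.5161 -0.2339  0.1199] yaw y 109.14 shift [-0.6  1.8 -0.1] az -0.17 F [ 0.4  0.  -3.4] gap 0.0577 t 7.075
tray [([0.5155, -0.2324, 0.1116], 0.98)]
stop [([0.4973, 0.0025, 0.0035], 0.67), ([0.6412, -0.4827, -0.004], 0.44)]
jaw []
holder []
```

View pics/w3.png

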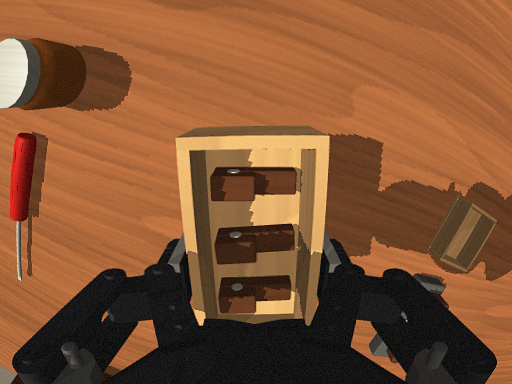

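The tray sits over the holder, still level with the frogs in it; the jar (left, about (45,75)) and the screwdriver (22,180) are well clear. I'm lowering to just above stop height, in front of the jaw.

>>> move_arm --targets '[[[0,0,12],[0,0,-0.17],1],[[0,0,30],[0,0,-0.17],1],[[0,0,48],[0,0,-0.17],1],[[0,0,62],[0,0,-0.17],1],[[0,0,67],[0,0,-0.17],1]]' --squeeze 80

```text
clock: 7.95
tcp_pos: [0.5163, -0.2305, 0.0519]
orientation: [-0.001, -0.181, 0.984, 0.001]
wrist_force: [-0.7, -0.2, -2.8]
finger_gap: 0.0569
grip_force: 88.2
```

Run:
```python
from h import *
goto([.5151,-.2337,.052],110.8)
c=env.read_camera('scene'); t=env.read_camera('top')
for pic in (c,t):
  for n in ['tray','stop','jaw','holder']:print(n,[(np.round(d['centre'],4).tolist(),round(d['confidence'],2)) for d in env.landmark_of(n,pic)][:2])
out=[]
for pic in (c,t):
  u,v=map(int,proj(pic,[.55,-.22,.05])); out.append(cv2.resize(pic['pixels'][max(v-60,0):v+60,u-65:u+65,::-1],(390,360),interpolation=cv2.INTER_CUBIC))
cv2.imwrite('pics/s4.png',np.hstack(out))
```

```text
tcp [ 0.5163 -0.2305  0.0519] yaw y 110.81 shift [ 2.2 -2.5 -0.1] az 0.0 F [-0.7 -0.2 -2.8] gap 0.0569 t 7.95
tray [([0.486, -0.2455, 0.0473], 0.63), ([0.7909, -0.0077, -0.0017], 0.53)]
stop [([0.4946, -0.2411, 0.0362], 0.93)]
jaw [([0.5878, -0.2097, 0.0823], 0.93), ([0.6352, 0.4721, -0.004], 0.44)]
holder [([0.5528, -0.2178, -0.0033], 0.94)]
tray [([0.5171, -0.2315, 0.0405], 0.56)]
stop [([0.555, -0.2181, 0.0002], 0.57)]
jaw [([0.5867, -0.2046, 0.0735], 0.82), ([0.6408, -0.4848, 0.003], 0.5)]
holder [([0.5562, -0.2199, 0.0023], 0.61)]
```

View pics/s4.png

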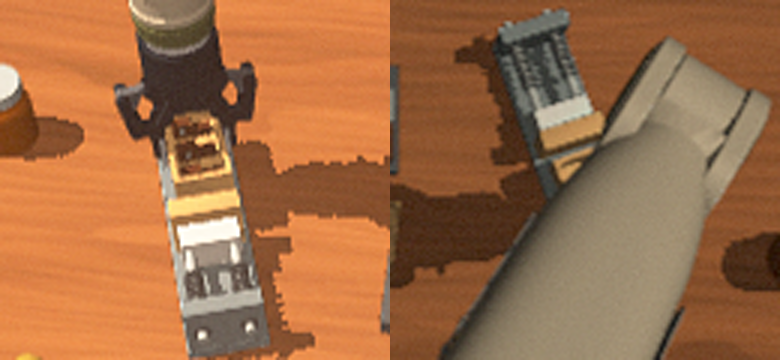

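The left crop (scene camera) shows the tray square and in line with the jaw, its frogs around (195,150) and the jaw at (205,205). I'm pressing towards the jaw and watching the force for contact.

>>> move_arm --targets '[[[-3,-1,0],[0,0,0],1],[[-7,-1,0],[0,0,0],1],[[-10,-1,0],[0,0,0],1]]'

```text
clock: 8.82
tcp_pos: [0.5271, -0.2287, 0.0533]
orientation: [0.0, -0.18, 0.984, -0.0]
wrist_force: [0.8, -0.1, -4.2]
finger_gap: 0.0571
grip_force: 88.2
```

>>> move_arm --targets '[[[-2,0,0],[0,0,0],1],[[-3,0,0],[0,0,0],1]]'

```text
clock: 9.07
tcp_pos: [0.5289, -0.2278, 0.0532]
orientation: [-0.001, -0.18, 0.984, -0.0]
wrist_force: [-4.6, -1.9, -0.6]
finger_gap: 0.0566
grip_force: 88.5
```

>>> move_arm --targets '[[[-2,0,0],[0,0,0],1],[[-3,0,0],[0,0,0],1]]'

```text
clock: 9.32
tcp_pos: [0.5312, -0.227, 0.0532]
orientation: [-0.001, -0.18, 0.984, -0.0]
wrist_force: [-4.5, -2.5, 0.4]
finger_gap: 0.0569
grip_force: 88.6
```

>>> move_arm --targets '[[[-4,0,0],[0,0,0],1],[[-8,0,0],[0,0,0],1],[[-12,0,0],[0,0,0],1],[[-16,0,0],[0,0,0],1],[[-20,0,0],[0,0,0],1]]'

```text
clock: 9.95
tcp_pos: [0.549, -0.2206, 0.0533]
orientation: [-0.002, -0.179, 0.984, -0.001]
wrist_force: [-8.9, -4.2, 1.4]
finger_gap: 0.0566
grip_force: 88.6
```

>>> move_arm --targets '[[[-4,0,0],[0,0,0],1],[[-8,0,0],[0,0,0],1],[[-8,0,0],[0,0,0],1]]'

```text
clock: 10.32
tcp_pos: [0.5567, -0.2178, 0.0533]
orientation: [-0.002, -0.179, 0.984, -0.001]
wrist_force: [-7.8, -4.0, 0.0]
finger_gap: 0.0567
grip_force: 88.7
```

Run:
```python
from h import *
s,p,r=state(); print(p, p[0]*.935+p[1]*.355, s['wrist_force'], r.as_matrix().round(3)[:,2])
c=env.read_camera('scene')
for n in ['tray','stop','jaw']:print(n,[(np.round(d['centre'],4).tolist(),round(d['confidence'],2)) for d in env.landmark_of(n,c)][:2])
u,v=map(int,proj(c,[.55,-.22,.05])); cv2.imwrite('pics/s5.png',cv2.resize(c['pixels'][v-60:v+60,u-65:u+65,::-1],None,fx=4,fy=4,interpolation=cv2.INTER_CUBIC))
```

```text
[ 0.55666534 -0.21783725  0.05325404] 0.44314986797360445 [-7.80072226 -4.04775834  0.01858627] [-0.004 -0.002 -1.   ]
tray [([0.5551, -0.2206, 0.0445], 0.8), ([0.4741, 0.4709, -0.0002], 0.4)]
stop []
jaw [([0.6126, -0.1985, 0.0811], 0.85)]
```

View pics/s5.png

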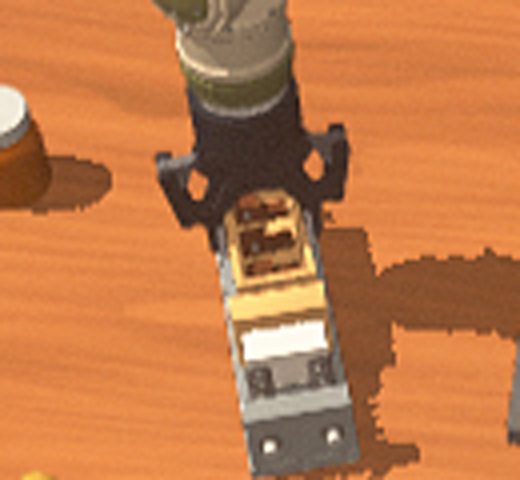

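The picture shows the jaw pressed back (at about (280,300)), the tray square against it and three frogs inside. I'm pushing a little further for clearance at the stop, then lowering.

>>> move_arm --targets '[[[-3,0,0],[0,0,0],1],[[-3,0,6],[0,0,0],1],[[-3,0,12],[0,0,0],1],[[-3,0,18],[0,0,0],1],[[-3,0,23],[0,0,0],1]]'

```text
clock: 11.15
tcp_pos: [0.5591, -0.2166, 0.0301]
orientation: [-0.002, -0.179, 0.984, -0.0]
wrist_force: [-8.9, -3.7, 1.7]
finger_gap: 0.0565
grip_force: 88.9
```

>>> move_arm --targets '[[[0,0,2],[0,0,0],1],[[0,0,3],[0,0,0],1]]'

```text
clock: 11.4
tcp_pos: [0.5589, -0.2166, 0.0271]
orientation: [-0.002, -0.179, 0.984, -0.0]
wrist_force: [-9.1, -3.8, 1.9]
finger_gap: 0.0566
grip_force: 88.8
```

>>> move_arm --targets '[[[0,0,1],[0,0,0],1],[[0,0,2],[0,0,0],1]]'

```text
clock: 11.65
tcp_pos: [0.559, -0.2166, 0.0253]
orientation: [-0.002, -0.179, 0.984, -0.0]
wrist_force: [-9.5, -3.7, 2.0]
finger_gap: 0.0569
grip_force: 88.8
```

>>> move_arm --targets '[[[0,0,1],[0,0,0],1],[[0,0,1.5],[0,0,0],1]]'

```text
clock: 11.9
tcp_pos: [0.5589, -0.2166, 0.0241]
orientation: [-0.002, -0.179, 0.984, -0.0]
wrist_force: [-11.3, -3.3, 7.0]
finger_gap: 0.0569
grip_force: 89.2
```

>>> move_arm --targets '[[[0,0,1],[0,0,0],1],[[0,0,1.5],[0,0,0],1]]'

```text
clock: 12.15
tcp_pos: [0.5589, -0.2166, 0.0241]
orientation: [-0.002, -0.179, 0.984, -0.001]
wrist_force: [-13.5, -3.1, 16.7]
finger_gap: 0.0567
grip_force: 90.6
```

The tray is on the bed. I'm easing off the downward press, letting it back towards the stop, and releasing.

>>> move_arm --targets '[[[0,0,-2],[0,0,0],1],[[2,0,-2],[0,0,0],1],[[4,0,-2],[0,0,0],1],[[4,0,-2],[0,0,0],1]]'

```text
clock: 12.65
tcp_pos: [0.5553, -0.2179, 0.0243]
orientation: [-0.002, -0.179, 0.984, -0.0]
wrist_force: [-7.5, -2.6, 1.4]
finger_gap: 0.0569
grip_force: 88.7
```

>>> move_arm --targets '[[[0,0,0],[0,0,0],-1],[[0,0,0],[0,0,0],-1],[[0,0,0],[0,0,0],-1],[[0,0,0],[0,0,0],-1],[[0,0,0],[0,0,0],-1]]'

```text
clock: 13.28
tcp_pos: [0.5577, -0.217, 0.0243]
orientation: [0.0, -0.18, 0.984, 0.0]
wrist_force: [-0.4, 0.1, 0.4]
finger_gap: 0.0855
grip_force: 0.0
```

Released; no force remains. I'm retracting straight up.

>>> move_arm --targets '[[[0,0,-15],[0,0,0],-1],[[0,0,-50],[0,0,0],-1],[[0,0,-90],[0,0,0],-1],[[0,0,-125],[0,0,0],-1],[[0,0,-140],[0,0,0],-1]]'

```text
clock: 13.9
tcp_pos: [0.5589, -0.2178, 0.1677]
orientation: [0.002, -0.18, 0.984, -0.001]
wrist_force: [0.2, 0.1, -0.2]
finger_gap: 0.0852
grip_force: 0.0
```

>>> move_arm --targets '[[[40,0,0],[0,0,0],-1],[[80,0,0],[0,0,0],-1],[[100,0,0],[0,0,0],-1],[[100,0,0],[0,0,0],-1]]'

```text
clock: 14.4
tcp_pos: [0.4632, -0.2528, 0.1642]
orientation: [-0.0, -0.179, 0.984, 0.0]
wrist_force: [0.1, -0.9, -0.1]
finger_gap: 0.0853
grip_force: 0.0
```

Run:
```python
from h import *
s,p,r=state(); print(p)
w=env.read_camera('wrist'); c=env.read_camera('scene'); 
for pic in (w,c):
  for n in ['tray','stop','jaw','frog0']:print(n,[(np.round(d['centre'],4).tolist(),round(d['confidence'],2)) for d in env.landmark_of(n,pic)][:3])
u,v=map(int,proj(c,[.55,-.22,.05])); a=cv2.resize(c['pixels'][v-60:v+60,u-65:u+65,::-1],(390,384),interpolation=cv2.INTER_CUBIC)
cv2.imwrite('pics/s6.png',np.hstack([a,w['pixels'][:,51:461,::-1]]))
```

```text
[ 0.46317705 -0.252826    0.16421678]
tray [([0.5535, -0.2202, 0.0155], 0.76)]
stop [([0.4988, -0.238, 0.0365], 0.8)]
jaw [([0.6106, -0.197, 0.0747], 0.48)]
frog0 [([0.5222, -0.2326, 0.0217], 0.96), ([0.5829, -0.2042, 0.0216], 0.94), ([0.5509, -0.2193, 0.0239], 0.92)]
tray [([0.5514, -0.2201, 0.0129], 0.65)]
stop [([0.4975, -0.2417, 0.0392], 0.83)]
jaw [([0.6109, -0.2025, 0.0783], 0.73)]
frog0 [([0.5212, -0.2318, 0.0211], 0.58), ([0.5478, -0.2146, 0.0245], 0.57)]
```

View pics/s6.png

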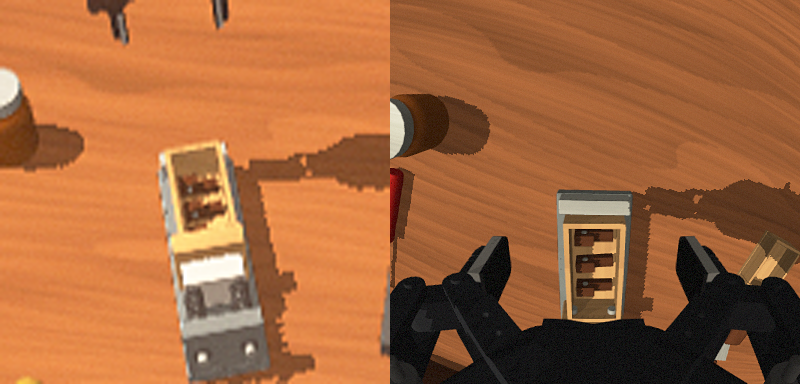

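The final picture shows the tray flat and square between stop and jaw (right half, tray at x 563–625 from y 224). All three frogs are inside. Measured stop-to-jaw gap is about 119 mm, so the travel is about 24 mm.

```bash
python3 -c "
from workcell import env
print(env.hand_in())"
```

```text
the job is handed in; nothing more can be done
None
```

The job is handed in (no verdict was returned): in the final pictures the long tray sits flat and square on the holder's bed, held against the stop by the sprung jaw, with all three frogs in it, and the arm stayed clear of the other things on the bench.

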